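Pack the electrode calibration caddy

TASK

Get the calibration caddy ready for the meter: stand each of the four white bottles upright in the caddy cup of its own cap colour, all the way down. Set them in without dropping them or knocking any over, and leave the two amber bottles standing where they are, even though their caps look the same.

Things in the scene. Friction and masses are not known exactly. Their poses are not given: they have to be found in the camera images.
- buffer_red: Calibration bottle with a red cap: WHITE plastic, about 0.12 kg, 44 mm across, 100 mm tall; body straight to 64 mm, then a shoulder, and a screw cap 32 mm across from 78 to 100 mm height (grip it there from above); label with a stripe in the cap's colour. Stands loose on the bench. Origin: centre of its underside, z up.
- buffer_yellow: Calibration bottle with a yellow cap: WHITE plastic, about 0.12 kg, 44 mm across, 100 mm tall; body straight to 64 mm, then a shoulder, and a screw cap 32 mm across from 78 to 100 mm height (grip it there from above); label with a stripe in the cap's colour. Stands loose on the bench. Origin: centre of its underside, z up.
- buffer_blue: Calibration bottle with a blue cap: WHITE plastic, about 0.12 kg, 44 mm across, 100 mm tall; body straight to 64 mm, then a shoulder, and a screw cap 32 mm across from 78 to 100 mm height (grip it there from above); label with a stripe in the cap's colour. Stands loose on the bench. Origin: centre of its underside, z up.
- buffer_green: Calibration bottle with a green cap: WHITE plastic, about 0.12 kg, 44 mm across, 100 mm tall; body straight to 64 mm, then a shoulder, and a screw cap 32 mm across from 78 to 100 mm height (grip it there from above); label with a stripe in the cap's colour. Stands loose on the bench. Origin: centre of its underside, z up.
- cup_red: The red cup of the caddy: open-topped, 68 mm square, 40 mm high, walls and floor 3 mm (62 mm inside: 9 mm play each way for a bottle). Origin: centre of its underside, 4 mm above the bench; x, y along its sides. The four cups stand two by two, 70 mm between centres, colours in any order, in a white tray 150 mm square, 30 mm high, with an 11 mm lug on two sides; all fixed.
- cup_yellow: The yellow cup of the caddy: open-topped, 68 mm square, 40 mm high, walls and floor 3 mm (62 mm inside: 9 mm play each way for a bottle). Origin: centre of its underside, 4 mm above the bench; x, y along its sides. The four cups stand two by two, 70 mm between centres, colours in any order, in a white tray 150 mm square, 30 mm high, with an 11 mm lug on two sides; all fixed.
- cup_blue: The blue cup of the caddy: open-topped, 68 mm square, 40 mm high, walls and floor 3 mm (62 mm inside: 9 mm play each way for a bottle). Origin: centre of its underside, 4 mm above the bench; x, y along its sides. The four cups stand two by two, 70 mm between centres, colours in any order, in a white tray 150 mm square, 30 mm high, with an 11 mm lug on two sides; all fixed.
- cup_green: The green cup of the caddy: open-topped, 68 mm square, 40 mm high, walls and floor 3 mm (62 mm inside: 9 mm play each way for a bottle). Origin: centre of its underside, 4 mm above the bench; x, y along its sides. The four cups stand two by two, 70 mm between centres, colours in any order, in a white tray 150 mm square, 30 mm high, with an 11 mm lug on two sides; all fixed.
- amber_red: Amber bottle with a red cap, a look-alike that stays on the bench: dark BROWN, else the same as the white ones: 44 mm across, 100 mm tall; body straight to 64 mm, then a shoulder, and a screw cap 32 mm across from 78 to 100 mm height; label with a stripe in the cap's colour. Stands loose on the bench. Origin: centre of its underside, z up.
- amber_blue: Amber bottle with a blue cap, a look-alike that stays on the bench: dark BROWN, else the same as the white ones: 44 mm across, 100 mm tall; body straight to 64 mm, then a shoulder, and a screw cap 32 mm across from 78 to 100 mm height; label with a stripe in the cap's colour. Stands loose on the bench. Origin: centre of its underside, z up.

How it is judged:
By the outcome, as a careful person would: the job done as asked, in the order asked, and still so for the second after the job is handed in, with the robot touching nothing.
It also fails if it takes over 101 s, if anything falls off the work surface, if the arm or the gripper's body presses on something with over 40 N, if the wrist force passes 120 N, or if a joint passes its speed limit or range.

ROBOT

A 6-joint arm with a two-finger parallel gripper is mounted at the origin on the work surface. World frame = base frame: x ahead of the robot, y to its left, z up, the work surface at z = 0. Lengths are in m, angles in rad, forces in N, time in s.
With the tool pointing down it reaches from about 0.425 to 1.125 m from the base axis. Payload 14.9 kg.
Tool frame: the origin (TCP) lies between the finger pads; the fingertips stand r.tcp_to_tips ahead of it and the grasp point (between the pads) lies 11 mm behind it (r.tcp_to_tips is the distance from the TCP to the fingertips, in m); z points along the fingers, y is the line along which they close (so a half turn about z gives the same grasp; the last joint's range is limited). The gripper opens to 91 mm and grips with 3 to 60 N. Pads are 32 mm wide; open, the fingers measure 118 mm over their backs; the gripper's body (76 mm by 178 mm) begins 60 mm behind the grasp point.
Start: joints at [1.069, 0.379, 1.734, -0, 1.028, -0.033], TCP at [0.316, 0.624, 0.222] pointing down, gripper open.
Joint ranges: [-2.77, 2.77], [-0.74, 2.19], [0, 2.66], [-1.06, 4.2], [0.31, 2.87], [-3.08, 3.08]. Speed limits (rad/s): [1.89, 1.89, 2.39, 3.14, 3.14, 3.14].

INTERFACE

Orientations are given as a unit quaternion [w, x, y, z].
In Python, from rig import telemetry, cams, ticket, r gives the robot as it stands.
- The arm moves only by the shell command python3 -m creep 'ROWS' [FORCE]. ROWS is JSON, a list that holds one entry, the list of rows, each a list of 7 numbers: the shift along the world's x, y, z in mm, then the turn, a rotation vector about the world's x, y, z in rad, then the opening, from -1 (shut) to 1 (fully open). A call has 1 to 20 rows; each row shifts and turns the commanded pose from where the row before left it; what a row does not reach is not made up. A row lasts 1/10 s, in which the tool goes at most 50 mm and 8.59 degrees, less where a joint would pass 70% of its speed; a pose out of reach is approached as far as the arm can. A call with a gripper value outside its range is refused whole. The fingers move at their own pace and stop on an object; FORCE is the grip in N (left out, the last holds). Time passes only in rows, so rows that do not move let the fingers close. It gives the time, the measured TCP pose, the force, the opening and the grip force at its end, in the units of the state.
- telemetry.sense(): the state, without advancing time (a new reading comes with each control period).
- cams.snapshot(name): name is "scene" or "top" or "wrist"; returns a dict with "color" (400x640x3 uint8, red, green, blue), "K" (3x3 intrinsics, pixels), "cam_to_world" (4x4, takes a point from camera to world coordinates). Camera axes: x right, y down, z forward; pixel columns grow to the right and rows downward; lengths in m; the calibration is good to about 2 mm. The wrist camera is an equidistant fisheye: a pixel r from the principal point sees the ray r / f radians off the axis. A picture is of the moment at which its call begins. There is no depth.
- ticket.job_done(): hands the job in; it is judged then, once.
The state is a dict: "time": time; "joint_positions": joint angles; "joint_vel": joint speeds; "joint_torque": joint torques, N m; "tcp_pos": TCP position; "tcp_rot": TCP orientation; "wrist_force": force on the tool from outside, world axes, zero at the start; "torque": the same for the moment, N m; "width": finger opening in m; "gripper_force": force on a finger pad.
Only numpy, scipy, OpenCV 4.12 (cv2) and the standard library are available. Lean on these libraries where they do the work, as an engineer would, in place of code of your own. Each camera call takes 0.05 s, during which the arm holds its last target. There are 200 camera calls.

## Working session

There is one attempt and no reset: what is moved stays moved. The work goes in short steps, Python scripts to look and compute and a shell command to move; the robot and the scene stay as the last step left them, time stands still between calls to the robot, and variables do not carry over. Pictures are saved under pics/ and viewed, at most 14 in all, crops included, and the job is handed in when it is done.

```bash
mkdir -p pics; python3 - <<'E'
from rig import telemetry, cams, r
import cv2
for n in ("top","scene"):
    s=cams.snapshot(n); cv2.imwrite(f"pics/{n}0.png",s["color"][:,:,::-1]); print(n,s["K"].tolist(),s["cam_to_world"].round(4).tolist())
st=telemetry.sense(); print(st); print(r.tcp_to_tips)
E
```

```text
top [[411.51880544283904, 0.0, 322.89636347377535], [0.0, 411.51880544283904, 196.49336851037336], [0.0, 0.0, 1.0]] [[-0.0257, -0.9831, 0.1814, 0.3292], [-0.9996, 0.0266, 0.0027, 0.0121], [-0.0075, -0.1812, -0.9834, 1.0352], [0.0, 0.0, 0.0, 1.0]]
scene [[475.5474604095199, 0.0, 323.5679907565358], [0.0, 475.5474604095199, 191.80205261014694], [0.0, 0.0, 1.0]] [[-0.4095, 0.789, -0.4581, 1.0729], [0.9123, 0.349, -0.2144, 0.2369], [-0.0093, -0.5057, -0.8626, 1.0552], [0.0, 0.0, 0.0, 1.0]]
{'time': 0.1, 'joint_positions': array([ 1.06868341e+00,  3.79301920e-01,  1.73472755e+00, -9.94567731e-06,
        1.02849407e+00, -3.32876200e-02]), 'joint_vel': array([ 0.0007743 , -0.00041523, -0.00409741, -0.00079563, -0.00045745,
        0.00064799]), 'joint_torque': array([ 1.85771612e-03, -7.65033531e+01, -4.35297918e+01,  6.52773958e-02,
        3.98267841e-02, -2.27540653e-07]), 'tcp_pos': array([0.31612022, 0.62416747, 0.22138918]), 'tcp_rot': array([-1.19009238e-04,  2.32269213e-01,  9.72651426e-01, -4.49988844e-04]), 'wrist_force': array([-0.88640657,  0.24089804,  0.10168128]), 'torque': array([0.00437569, 0.00910389, 0.01476502]), 'gripper_force': 0.0, 'width': 0.09128323434484337}
0.008
```

View pics/top0.png

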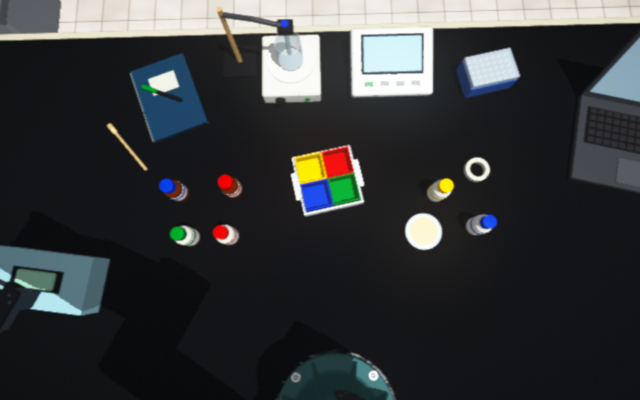

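View pics/scene0.png

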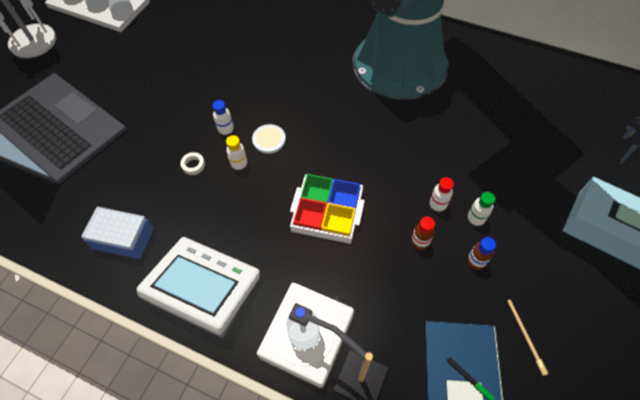

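Top view: the white bottles have their caps at red (222,232), green (180,233), yellow (446,186) and blue (489,222). The ambers are at red (226,181) and blue (167,186). The cups are yellow (309,167), red (337,162), blue (316,194) and green (343,189). Next I'll enlarge for precise readings.

```bash
cat > h.py <<'E'
import numpy as np, cv2
from rig import cams, telemetry
def ray(s,px,z):
    K,T=s["K"],s["cam_to_world"]; d=T[:3,:3]@np.linalg.solve(K,[px[0],px[1],1.]); o=T[:3,3]
    return o+d*(z-o[2])/d[2]
def proj(s,p):
    T=s["cam_to_world"]; c=s["K"]@(T[:3,:3].T@(np.array(p)-T[:3,3])); return c[:2]/c[2]
def crop(s,x,y,w,h,k,name):
    cv2.imwrite(name,cv2.resize(s["color"][y:y+h,x:x+w,::-1],None,fx=k,fy=k,interpolation=cv2.INTER_CUBIC))
def blobs(s):
    H=cv2.cvtColor(s["color"],cv2.COLOR_RGB2HSV)
    for n,h in dict(red=0,yellow=27,green=65,blue=115).items():
        d=np.abs((H[...,0].astype(int)-h+90)%180-90)
        m=((d<12)&(H[...,1]>170)&(H[...,2]>110)).astype(np.uint8)
        _,_,st,c=cv2.connectedComponentsWithStats(m)
        for a,b in zip(st[1:],c[1:]):
            if a[4]>40: yield n,a[4],b
E
python3 - <<'E'
from h import *
t=cams.snapshot("top"); s=cams.snapshot("scene")
crop(t,280,135,100,90,6,"pics/cups_t.png"); crop(s,280,165,100,90,6,"pics/cups_s.png")
for nm,c in(("top",t),("scene",s)):
    for n,a,b in blobs(c): print(nm,n,a,b.round(1),ray(c,b,.091)[:2].round(4))
E
```

```text
top red 687 [337.1 162. ] [ 0.5857 -0.0211]
top red 234 [226.3 182.7] [0.5425 0.2409]
top red 166 [219.8 231.8] [0.4273 0.2539]
top yellow 726 [310.4 167.3] [0.5743 0.0424]
top yellow 185 [445.6 185.1] [ 0.5228 -0.2731]
top green 53 [148.3  88.2] [0.7857 0.4372]
top green 577 [342.1 190. ] [ 0.5177 -0.0306]
top green 153 [176.8 233.2] [0.4266 0.3531]
top blue 51 [284.3  23.2] [0.9519 0.1009]
top blue 176 [489.2  88. ] [ 0.7619 -0.3986]
top blue 192 [166.6 185.5] [0.5395 0.3814]
top blue 737 [316.6 195.1] [0.5071 0.0292]
top blue 175 [489.1 221.2] [ 0.4353 -0.3662]
scene red 185 [445.6 184.2] [0.4251 0.2526]
scene red 737 [309.9 213. ] [ 0.625  -0.0084]
scene red 223 [426.1 224.3] [0.545  0.2435]
scene yellow 168 [232.7 141.7] [ 0.5203 -0.2712]
scene yellow 789 [337.6 218.9] [0.6133 0.0556]
scene green 310 [318.6 190.4] [ 0.5622 -0.0151]
scene green 132 [487.5 197.6] [0.421  0.3522]
scene green 112 [484.1 391.3] [0.8355 0.4515]
scene blue 119 [218.3 104.9] [ 0.4309 -0.3659]
scene blue 646 [344.  192.4] [0.543  0.0416]
scene blue 192 [487.6 244. ] [0.5363 0.3818]
scene blue 49 [299.9 312.3] [0.8414 0.07  ]
```

View pics/cups_t.png

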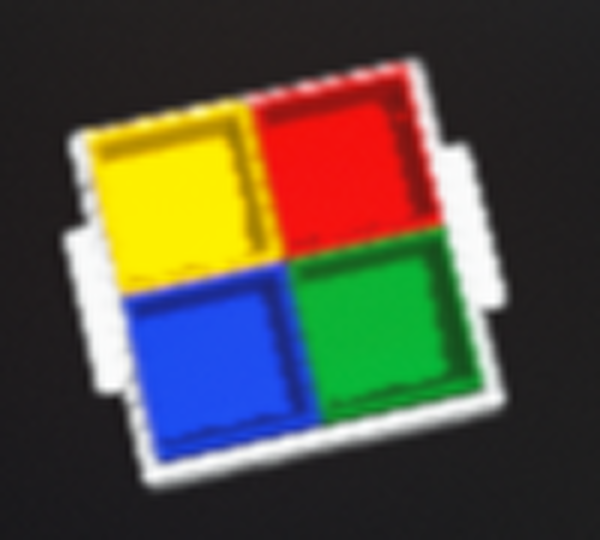

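View pics/cups_s.png

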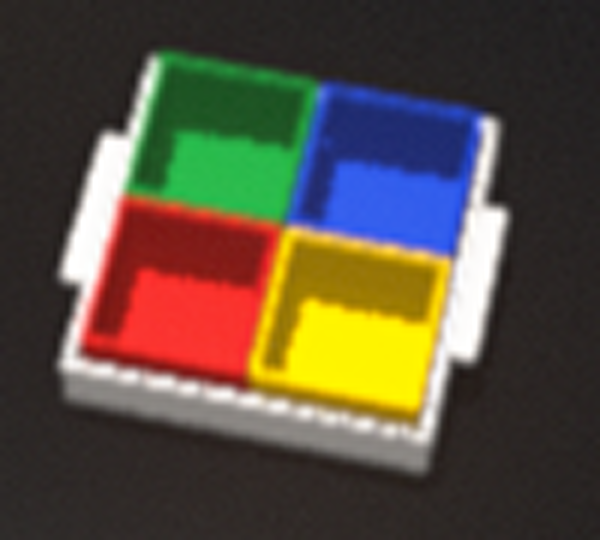

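The rim's inner cross is at crop (285,260) in the top view and (285,227) in the scene view. In the top view the outer rim corners are about yellow (90,135), red (410,68) and green (485,388). In the scene view they are green (160,52), blue (482,112) and red (85,345).

```bash
python3 - <<'E'
from h import *
from scipy.optimize import least_squares
t=cams.snapshot("top"); s=cams.snapshot("scene")
# model units 70mm; u: yellow->red dir, v: yellow->blue dir ; outer half = 69mm
T={(0,0):(285,260),(-69,-69):(90,135),(69,-69):(410,68),(69,69):(485,386)}
S={(0,0):(285,227),(69,69):(160,52),(-69,69):(482,112),(69,-69):(85,345)}
pts=[(m,ray(t,(280+p[0]/6,135+p[1]/6),.044)[:2]) for m,p in T.items()]+[(m,ray(s,(280+p[0]/6,165+p[1]/6),.044)[:2]) for m,p in S.items()]
def w(x,m): 
    c,n=np.cos(x[2]),np.sin(x[2]); u=np.array([n,-c]);v=np.array([-c,-n]) # yaw
    return x[:2]+(m[0]*u+m[1]*v)/1000
f=lambda x:np.concatenate([w(x,m)-q for m,q in pts])
R=least_squares(f,[.54,0,0]);x=R.x
print(x,np.degrees(x[2]));print((R.fun.reshape(-1,2)*1000).round(1).tolist())
for n,m in dict(yellow=(-35,-35),red=(35,-35),blue=(-35,35),green=(35,35)).items():
    p=w(x,m);print(n,p.round(4))
caps={'red':(.4265,.2533),'green':(.4245,.3525),'yellow':(.5218,-.2722),'blue':(.4335,-.366)}
# cap refine: compare both rendered views
def sil(c,p):
    a=np.linspace(0,2*np.pi,60);P=np.array([proj(c,(p[0]+.016*np.cos(b),p[1]+.016*np.sin(b),z)) for z in(.078,.1) for b in a])
    h=cv2.convexHull(P.astype(np.float32));M=cv2.moments(h);return np.array([M['m10'],M['m01']])/M['m00']
B={'red':((219.8,231.8),(445.6,184.2)),'green':((176.8,233.2),(487.5,197.6)),'yellow':((445.6,185.1),(232.7,141.7)),'blue':((489.1,221.2),(218.3,104.9))}
for n,(a,b) in B.items():
    q=[least_squares(lambda p:sil(c,p)-np.array(z),caps[n],diff_step=1e-3).x for c,z in((t,a),(s,b))]
    print(n,[k.round(4) for k in q],np.mean(q,0).round(4))
E
```

```text
[0.55853735 0.00464015 0.19408626] 11.120323730806199
[[1.2, 2.4], [0.1, 3.8], [1.5, 2.4], [1.6, 1.3], [-1.9, -2.3], [-0.7, -1.2], [-0.0, -0.5], [-1.8, -6.0]]
yellow [0.5861 0.0457]
red [ 0.5996 -0.023 ]
blue [0.5174 0.0322]
green [ 0.5309 -0.0365]
red [array([0.4274, 0.2542]), array([0.4239, 0.2527])] [0.4256 0.2534]
green [array([0.4268, 0.3535]), array([0.4198, 0.3523])] [0.4233 0.3529]
yellow [array([ 0.523 , -0.2734]), array([ 0.5191, -0.2721])] [ 0.5211 -0.2728]
blue [array([ 0.4355, -0.3666]), array([ 0.4295, -0.367 ])] [ 0.4325 -0.3668]
```

```bash
python3 -m creep '[[[11,-37,0,0,0,0,0.4],[11,-37,0,0,0,0,0.4],[11,-37,0,0,0,0,0.4],[11,-37,0,0,0,0,0.4],[11,-37,0,0,0,0,0.4],[11,-37,0,0,0,0,0.4],[11,-37,0,0,0,0,0.4],[11,-37,0,0,0,0,0.4],[11,-37,0,0,0,0,0.4],[11,-37,0,0,0,0,0.4],[0,0,0,0,0,0,0.4],[0,0,0,0,0,0,0.4]]]' 20; python3 - <<'E'
from h import *
s=cams.snapshot("wrist"); cv2.imwrite("pics/w1.png",s["color"][:,:,::-1]); print(s["K"],s["cam_to_world"].round(4))
E
```

```text
time: 1.5
tcp_pos: [0.4265, 0.2541, 0.2221]
tcp_rot: [0.0, 0.233, 0.972, 0.0]
wrist_force: [-0.1, -1.3, 0.4]
width: 0.064
gripper_force: 0.0
[[309.70691629   0.         317.36399798]
 [  0.         309.70691629 198.10403667]
 [  0.           0.           1.        ]] [[ 4.541e-01  8.628e-01  2.219e-01  3.653e-01]
 [ 8.909e-01 -4.399e-01 -1.128e-01  2.872e-01]
 [ 3.000e-04  2.490e-01 -9.685e-01  3.846e-01]
 [ 0.000e+00  0.000e+00  0.000e+00  1.000e+00]]
```

View pics/w1.png

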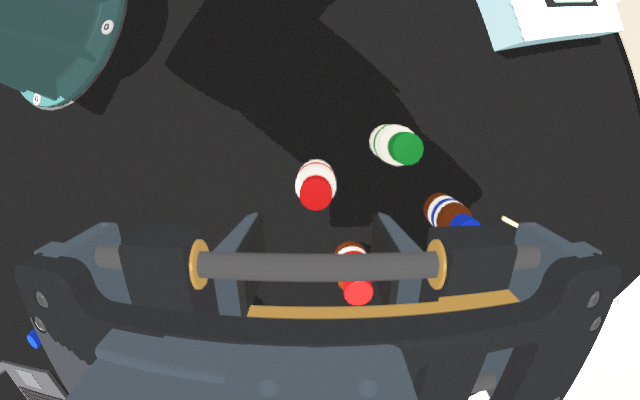

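The wrist view shows the red cap's top at (316,194) and the green cap's at (406,149). I'll project both onto z=0.1.

```bash
cat >> h.py <<'E'
def fray(s,px,z):
    K,T=s["K"],s["cam_to_world"]; a=np.array([(px[0]-K[0,2])/K[0,0],(px[1]-K[1,2])/K[1,1]]); th=np.hypot(*a)
    d=T[:3,:3]@np.r_[a/max(th,1e-9)*np.sin(th),np.cos(th)]; o=T[:3,3]; return (o+d*(z-o[2])/d[2])[:2]
E
python3 - <<'E'
from h import *
s=cams.snapshot("wrist"); print(fray(s,(316,194),.098),fray(s,(406,149),.098)); print([ (n,a,b.round(1),fray(s,b,.097).round(4)) for n,a,b in blobs(s)])
E
```

```text
[0.42666382 0.25515311] [0.42606505 0.35147005]
[('red', np.int32(886), array([314.9, 193.5]), array([0.426 , 0.2543])), ('red', np.int32(90), array([430.3, 201.7]), array([0.4859, 0.354 ])), ('red', np.int32(383), array([449.5, 213.4]), array([0.5078, 0.369 ])), ('red', np.int32(77), array([346.4, 245.6]), array([0.4885, 0.2581])), ('red', np.int32(184), array([353.5, 290. ]), array([0.5399, 0.2427])), ('green', np.int32(111), array([393.1, 144.5]), array([0.4168, 0.3419])), ('green', np.int32(316), array([410.3, 153. ]), array([0.4317, 0.3541])), ('blue', np.int32(230), array([463.1, 221. ]), array([0.5235, 0.3807])), ('blue', np.int32(165), array([ 33.1, 338.8]), array([ 0.4324, -0.3494]))]
```

```bash
python3 -m creep '[[[0,0,-30,0,0,0,0.4],[0,0,-30,0,0,0,0.4],[0,0,-30,0,0,0,0.4],[0,0,-25,0,0,0,0.4],[0,0,-15,0,0,0,0.4],[0,0,-5,0,0,0,0.4],[0,0,0,0,0,0,0.4],[0,0,0,0,0,0,-1],[0,0,0,0,0,0,-1],[0,0,0,0,0,0,-1],[0,0,0,0,0,0,-1],[0,0,0,0,0,0,-1],[0,0,0,0,0,0,-1]]]' 20
```

```text
time: 2.9
tcp_pos: [0.4265, 0.2545, 0.0872]
tcp_rot: [0.0, 0.232, 0.973, 0.0]
wrist_force: [-0.7, -0.7, 4.4]
width: 0.0314
gripper_force: 20.0
```

```bash
python3 -m creep '[[[0,0,10,0,0,0,-1],[0,0,30,0,0,0,-1],[0,0,40,0,0,0,-1],[0,0,40,0,0,0,-1],[0,0,30,0,0,0,-1],[17,-28,0,0,0,0,-1],[17,-28,0,0,0,0,-1],[17,-28,0,0,0,0,-1],[17,-28,0,0,0,0,-1],[17,-28,0,0,0,0,-1],[17,-28,0,0,0,0,-1],[17,-28,0,0,0,0,-1],[17,-28,0,0,0,0,-1],[17,-28,0,0,0,0,-1],[20,-25,0,0,0,0,-1],[0,0,0,0,0,0,-1],[0,0,0,0,0,0,-1]]]'; python3 - <<'E'
from h import *
s=cams.snapshot("wrist"); cv2.imwrite("pics/w2.png",s["color"][:,:,::-1])
E
```

```text
time: 4.6
tcp_pos: [0.5991, -0.0228, 0.2371]
tcp_rot: [-0.0, 0.233, 0.973, 0.0]
wrist_force: [-0.4, 0.1, -1.7]
width: 0.0317
gripper_force: 20.0
```

View pics/w2.png

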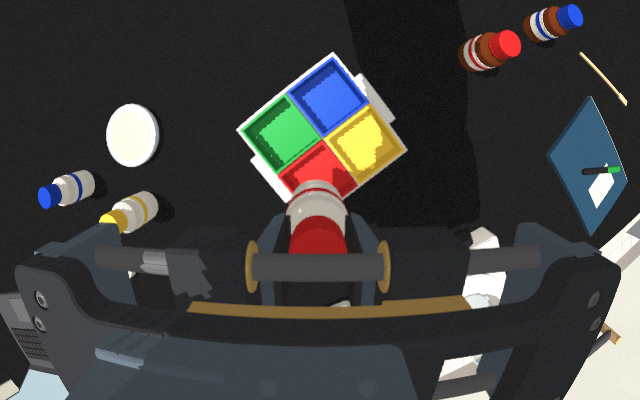

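The wrist view shows the cup cross at (320,137), with outer rim corners at blue (332,56), green (240,130) and yellow (403,151).

```bash
python3 - <<'E'
from h import *
s=cams.snapshot("wrist")
c=np.array([.55854,.00464]);y=.19409;u=np.array([np.sin(y),-np.cos(y)]);v=np.array([-np.cos(y),-np.sin(y)])
for p,m in(((320,137),(0,0)),((332,56),(-.069,.069)),((240,130),(.069,.069)),((403,151),(-.069,-.069))):
    print(fray(s,p,.044).round(4),(c+m[0]*u+m[1]*v).round(4))
E
```

```text
[0.5559 0.0047] [0.5585 0.0046]
[0.4781 0.0595] [0.4775 0.059 ]
[ 0.5052 -0.0738] [ 0.5041 -0.0764]
[0.6134 0.0854] [0.6129 0.0857]
```

```bash
python3 -m creep '[[[0,0,-30,0,0,0,-1],[0,0,-30,0,0,0,-1],[0,0,-30,0,0,0,-1],[0,0,-25,0,0,0,-1],[0,0,-15,0,0,0,-1],[0,0,-8,0,0,0,-1],[0,0,-3,0,0,0,-1],[0,0,-1,0,0,0,-1],[0,0,0,0,0,0,-1],[0,0,0,0,0,0,-1]]]'
```

```text
time: 5.7
tcp_pos: [0.5998, -0.0226, 0.0958]
tcp_rot: [0.001, 0.232, 0.973, 0.0]
wrist_force: [-0.4, -0.4, -1.9]
width: 0.0312
gripper_force: 20.0
```

```bash
python3 -m creep '[[[0,0,-1,0,0,0,-1],[0,0,-1,0,0,0,-1],[0,0,0,0,0,0,-1],[0,0,0,0,0,0,-1]]]'
```

```text
time: 6.1
tcp_pos: [0.6002, -0.0227, 0.0941]
tcp_rot: [0.001, 0.232, 0.973, 0.0]
wrist_force: [-1.4, -1.5, 12.3]
width: 0.0315
gripper_force: 20.0
```

```bash
python3 -m creep '[[[0,0,0,0,0,0,0.3],[0,0,0,0,0,0,0.3],[0,0,0,0,0,0,0.3],[0,0,10,0,0,0,0.3],[0,0,30,0,0,0,0.4],[0,0,35,0,0,0,0.4],[0,0,35,0,0,0,0.4],[0,0,35,0,0,0,0.4]]]' && python3 -m creep '[[[-16,34,0,0,0,0,0.4],[-16,34,0,0,0,0,0.4],[-16,34,0,0,0,0,0.4],[-16,34,0,0,0,0,0.4],[-16,34,0,0,0,0,0.4],[-16,34,0,0,0,0,0.4],[-16,34,0,0,0,0,0.4],[-16,34,0,0,0,0,0.4],[-16,34,0,0,0,0,0.4],[-15,34,0,0,0,0,0.4],[-15,34,0,0,0,0,0.4],[0,0,0,0,0,0,0.4],[0,0,0,0,0,0,0.4]]]'; python3 - <<'E'
from h import *
s=cams.snapshot("wrist"); cv2.imwrite("pics/w3.png",s["color"][:,:,::-1]); print([(n,a,b.round(1),fray(s,b,.097).round(4)) for n,a,b in blobs(s) if n=='green'])
t=cams.snapshot("top");crop(t,280,120,120,100,5,"pics/t3.png")
E
```

```text
time: 6.9
tcp_pos: [0.5991, -0.0225, 0.24]
tcp_rot: [0.0, 0.232, 0.973, 0.0]
wrist_force: [-0.2, 0.4, 0.0]
width: 0.0637
gripper_force: 0.0
time: 8.2
tcp_pos: [0.4249, 0.3519, 0.2383]
tcp_rot: [0.0, 0.231, 0.973, 0.0]
wrist_force: [0.1, -0.7, -0.1]
width: 0.064
gripper_force: 0.0
[]
```

View pics/t3.png

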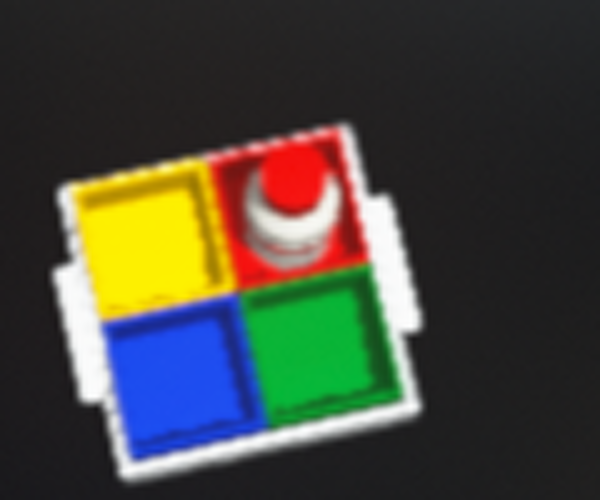

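The red bottle stands centred in its cup, with its cap at crop (293,178). The estimates for green agree, so I'll descend on it.

```bash
python3 -m creep '[[[0,0,-30,0,0,0,0.4],[0,0,-30,0,0,0,0.4],[0,0,-30,0,0,0,0.4],[0,0,-30,0,0,0,0.4],[0,0,-18,0,0,0,0.4],[0,0,-10,0,0,0,0.4],[0,0,-4,0,0,0,0.4],[0,0,0,0,0,0,0.4],[0,0,0,0,0,0,-1],[0,0,0,0,0,0,-1],[0,0,0,0,0,0,-1],[0,0,0,0,0,0,-1],[0,0,0,0,0,0,-1],[0,0,0,0,0,0,-1]]]'
```

```text
time: 9.7
tcp_pos: [0.4254, 0.3516, 0.0862]
tcp_rot: [0.0, 0.232, 0.973, 0.0]
wrist_force: [-0.7, -2.0, 4.5]
width: 0.0315
gripper_force: 20.0
```

```bash
python3 -m creep '[[[0,0,10,0,0,0,-1],[0,0,30,0,0,0,-1],[0,0,40,0,0,0,-1],[0,0,40,0,0,0,-1],[0,0,30,0,0,0,-1],[10,-35,0,0,0,0,-1],[10,-35,0,0,0,0,-1],[10,-35,0,0,0,0,-1],[10,-35,0,0,0,0,-1],[10,-35,0,0,0,0,-1],[10,-35,0,0,0,0,-1],[9,-35,0,0,0,0,-1],[9,-35,0,0,0,0,-1],[9,-36,0,0,0,0,-1],[9,-36,0,0,0,0,-1],[9,-36,0,0,0,0,-1],[0,0,0,0,0,0,-1],[0,0,0,0,0,0,-1],[0,0,0,0,0,0,-1]]]'
```

```text
time: 11.6
tcp_pos: [0.53, -0.0359, 0.2361]
tcp_rot: [-0.0, 0.232, 0.973, 0.0]
wrist_force: [-0.7, 0.7, -1.0]
width: 0.0314
gripper_force: 20.0
```

Now down to about 0.0935.

```bash
python3 -m creep '[[[0,0,-30,0,0,0,-1],[0,0,-30,0,0,0,-1],[0,0,-30,0,0,0,-1],[0,0,-25,0,0,0,-1],[0,0,-14,0,0,0,-1],[0,0,-8,0,0,0,-1],[0,0,-3,0,0,0,-1],[0,0,-1,0,0,0,-1],[0,0,0,0,0,0,-1],[0,0,-1,0,0,0,-1],[0,0,-1,0,0,0,-1],[0,0,0,0,0,0,-1],[0,0,0,0,0,0,-1]]]'
```

```text
time: 12.9
tcp_pos: [0.5305, -0.0366, 0.0932]
tcp_rot: [0.0, 0.232, 0.973, 0.0]
wrist_force: [-0.3, -0.1, 3.0]
width: 0.0314
gripper_force: 20.0
```

```bash
python3 -m creep '[[[0,0,-0.5,0,0,0,-1],[0,0,0,0,0,0,-1]]]' && python3 -m creep '[[[0,0,0,0,0,0,0.3],[0,0,0,0,0,0,0.3],[0,0,0,0,0,0,0.3],[0,0,10,0,0,0,0.3],[0,0,30,0,0,0,0.4],[0,0,35,0,0,0,0.4],[0,0,35,0,0,0,0.4],[0,0,35,0,0,0,0.4],[-1,-30,0,0,0,0,0.4],[-1,-30,0,0,0,0,0.4],[-1,-30,0,0,0,0,0.4],[-1,-30,0,0,0,0,0.4],[-1,-30,0,0,0,0,0.4],[-1,-30,0,0,0,0,0.4],[-1,-30,0,0,0,0,0.4],[-1,-26,0,0,0,0,0.4],[0,0,0,0,0,0,0.4],[0,0,0,0,0,0,0.4]]]'; python3 - <<'E'
from h import *
s=cams.snapshot("wrist"); cv2.imwrite("pics/w4.png",s["color"][:,:,::-1]); print([(n,a,b.round(1),fray(s,b,.097).round(4)) for n,a,b in blobs(s) if n in('yellow','blue')])
E
```

```text
time: 13.1
tcp_pos: [0.5309, -0.0367, 0.0932]
tcp_rot: [0.001, 0.232, 0.973, -0.0]
wrist_force: [-2.9, -0.8, 11.0]
width: 0.0319
gripper_force: 20.0
time: 14.9
tcp_pos: [0.5221, -0.2726, 0.2378]
tcp_rot: [-0.0, 0.233, 0.973, 0.0]
wrist_force: [-0.2, -0.3, 0.4]
width: 0.0639
gripper_force: 0.0
[('yellow', np.int32(811), array([548. , 119.7]), array([0.5689, 0.0135])), ('yellow', np.int32(771), array([318.6, 188. ]), array([ 0.5216, -0.269 ])), ('blue', np.int32(78), array([631.5,  37.7]), array([0.5223, 0.2708])), ('blue', np.int32(1733), array([518.3,  73.8]), array([ 0.5042, -0.0085])), ('blue', np.int32(752), array([202.7, 155.2]), array([ 0.4362, -0.3593])), ('blue', np.int32(70), array([ 34.3, 380.3]), array([ 0.625 , -1.0873]))]
```

View pics/w4.png

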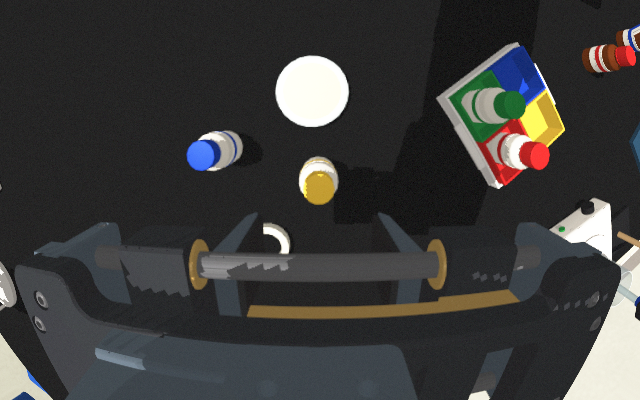

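Green (510,104) and red (534,156) stand upright in their cups. The yellow cap (320,189) sits midway between the fingers and blue is at (204,155). I'll descend on yellow.

```bash
python3 -m creep '[[[0,1,-30,0,0,0,0.4],[0,0,-30,0,0,0,0.4],[0,0,-30,0,0,0,0.4],[0,0,-30,0,0,0,0.4],[0,0,-18,0,0,0,0.4],[0,0,-9,0,0,0,0.4],[0,0,-4,0,0,0,0.4],[0,0,0,0,0,0,0.4],[0,0,0,0,0,0,-1],[0,0,0,0,0,0,-1],[0,0,0,0,0,0,-1],[0,0,0,0,0,0,-1],[0,0,0,0,0,0,-1],[0,0,0,0,0,0,-1]]]'
```

```text
time: 16.35
tcp_pos: [0.5224, -0.2716, 0.0867]
tcp_rot: [0.0, 0.232, 0.973, -0.0]
wrist_force: [-0.5, -0.1, 5.2]
width: 0.0317
gripper_force: 20.0
```

```bash
python3 -m creep '[[[0,0,10,0,0,0,-1],[0,0,35,0,0,0,-1],[0,0,45,0,0,0,-1],[0,0,45,0,0,0,-1],[0,0,35,0,0,0,-1],[6,32,0,0,0,0,-1],[6,32,0,0,0,0,-1],[6,32,0,0,0,0,-1],[6,32,0,0,0,0,-1],[6,32,0,0,0,0,-1],[6,32,0,0,0,0,-1],[7,32,0,0,0,0,-1],[7,31,0,0,0,0,-1],[7,31,0,0,0,0,-1],[7,31,0,0,0,0,-1],[0,0,0,0,0,0,-1],[0,0,0,0,0,0,-1],[0,0,0,0,0,0,-1]]]'
```

```text
time: 18.15
tcp_pos: [0.586, 0.0449, 0.2566]
tcp_rot: [-0.0, 0.232, 0.973, -0.0]
wrist_force: [0.7, 0.7, -2.1]
width: 0.0315
gripper_force: 20.0
```

```bash
python3 -m creep '[[[0,0,-30,0,0,0,-1],[0,0,-30,0,0,0,-1],[0,0,-30,0,0,0,-1],[0,0,-30,0,0,0,-1],[0,0,-20,0,0,0,-1],[0,0,-12,0,0,0,-1],[0,0,-6,0,0,0,-1],[0,0,-2,0,0,0,-1],[0,0,-1,0,0,0,-1],[0,0,-1,0,0,0,-1],[0,0,-1,0,0,0,-1],[0,0,0,0,0,0,-1],[0,0,0,0,0,0,-1]]]'
```

```text
time: 19.45
tcp_pos: [0.5865, 0.0455, 0.0937]
tcp_rot: [0.0, 0.232, 0.973, 0.0]
wrist_force: [0.4, 0.4, 0.9]
width: 0.0312
gripper_force: 20.0
```

```bash
python3 -m creep '[[[0,0,-0.5,0,0,0,-1],[0,0,0,0,0,0,-1],[0,0,0,0,0,0,-1]]]'
```

```text
time: 19.75
tcp_pos: [0.5868, 0.0455, 0.0937]
tcp_rot: [0.0, 0.232, 0.973, 0.0]
wrist_force: [-2.8, -0.9, 8.7]
width: 0.0316
gripper_force: 20.0
```

```bash
python3 -m creep '[[[0,0,0,0,0,0,0.3],[0,0,0,0,0,0,0.3],[0,0,0,0,0,0,0.3],[0,0,10,0,0,0,0.3],[0,0,30,0,0,0,0.4],[0,0,35,0,0,0,0.4],[0,0,35,0,0,0,0.4],[0,0,35,0,0,0,0.4]]]' && python3 -m creep '[[[-13,-34,0,0,0,0,0.4],[-13,-34,0,0,0,0,0.4],[-13,-34,0,0,0,0,0.4],[-13,-34,0,0,0,0,0.4],[-13,-34,0,0,0,0,0.4],[-13,-34,0,0,0,0,0.4],[-13,-34,0,0,0,0,0.4],[-13,-34,0,0,0,0,0.4],[-13,-34,0,0,0,0,0.4],[-12,-34,0,0,0,0,0.4],[-12,-35,0,0,0,0,0.4],[-12,-35,0,0,0,0,0.4],[0,0,0,0,0,0,0.4],[0,0,0,0,0,0,0.4]]]'; python3 - <<'E'
from h import *
s=cams.snapshot("wrist"); cv2.imwrite("pics/w5.png",s["color"][:,:,::-1]); print([(n,a,b.round(1),fray(s,b,.097).round(4)) for n,a,b in blobs(s) if n in('blue',)])
E
```

```text
time: 20.55
tcp_pos: [0.5861, 0.0455, 0.2401]
tcp_rot: [0.0, 0.232, 0.973, 0.0]
wrist_force: [0.3, -0.2, 0.1]
width: 0.0641
gripper_force: 0.0
time: 21.95
tcp_pos: [0.433, -0.3648, 0.2383]
tcp_rot: [0.0, 0.233, 0.972, 0.0]
wrist_force: [0.5, 1.1, 0.2]
width: 0.0641
gripper_force: 0.0
[('blue', np.int32(1227), array([575.9, 111.5]), array([ 0.4891, -0.0238])), ('blue', np.int32(772), array([319.7, 189.3]), array([ 0.4342, -0.3609])), ('blue', np.int32(182), array([ 51.5, 389.1]), array([ 0.5686, -1.1219]))]
```

View pics/w5.png

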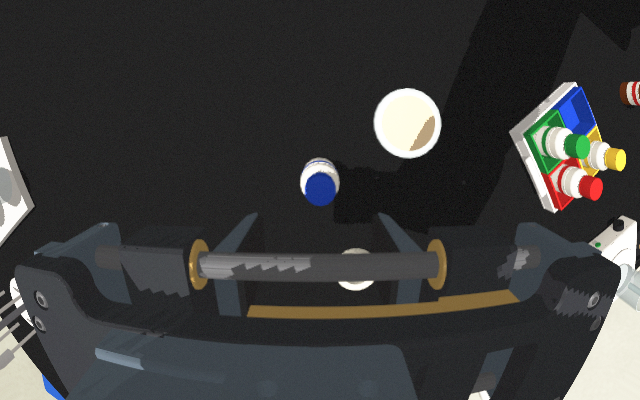

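The three placed bottles stand upright at right, and the blue cap (320,189) is midway between the fingers. I'll descend on blue.

```bash
python3 -m creep '[[[0,1,-30,0,0,0,0.4],[1,1,-30,0,0,0,0.4],[0,0,-30,0,0,0,0.4],[0,0,-30,0,0,0,0.4],[0,0,-18,0,0,0,0.4],[0,0,-9,0,0,0,0.4],[0,0,-4,0,0,0,0.4],[0,0,0,0,0,0,0.4],[0,0,0,0,0,0,-1],[0,0,0,0,0,0,-1],[0,0,0,0,0,0,-1],[0,0,0,0,0,0,-1],[0,0,0,0,0,0,-1],[0,0,0,0,0,0,-1]]]'
```

```text
time: 23.4
tcp_pos: [0.4344, -0.3627, 0.0872]
tcp_rot: [0.0, 0.232, 0.973, -0.0]
wrist_force: [-0.5, 0.1, 4.1]
width: 0.0318
gripper_force: 20.0
```

```bash
python3 -m creep '[[[0,0,10,0,0,0,-1],[0,0,35,0,0,0,-1],[0,0,45,0,0,0,-1],[0,0,45,0,0,0,-1],[0,0,35,0,0,0,-1],[7,33,0,0,0,0,-1],[7,33,0,0,0,0,-1],[7,33,0,0,0,0,-1],[7,33,0,0,0,0,-1],[7,33,0,0,0,0,-1],[7,33,0,0,0,0,-1],[7,33,0,0,0,0,-1],[7,33,0,0,0,0,-1],[7,33,0,0,0,0,-1],[7,33,0,0,0,0,-1],[7,33,0,0,0,0,-1],[6,32,0,0,0,0,-1],[0,0,0,0,0,0,-1],[0,0,0,0,0,0,-1],[0,0,0,0,0,0,-1]]]'
```

```text
time: 25.4
tcp_pos: [0.517, 0.032, 0.2571]
tcp_rot: [-0.0, 0.232, 0.973, -0.0]
wrist_force: [-1.0, -0.3, -2.2]
width: 0.0313
gripper_force: 20.0
```

```bash
python3 -m creep '[[[0,0,-30,0,0,0,-1],[0,0,-30,0,0,0,-1],[0,0,-30,0,0,0,-1],[0,0,-30,0,0,0,-1],[0,0,-20,0,0,0,-1],[0,0,-12,0,0,0,-1],[0,0,-6,0,0,0,-1],[0,0,-2,0,0,0,-1],[0,0,-1,0,0,0,-1],[0,0,-1,0,0,0,-1],[0,0,-1,0,0,0,-1],[0,0,-0.5,0,0,0,-1],[0,0,0,0,0,0,-1],[0,0,0,0,0,0,-1]]]'
```

```text
time: 26.8
tcp_pos: [0.5179, 0.0325, 0.0942]
tcp_rot: [0.001, 0.232, 0.973, 0.0]
wrist_force: [-1.9, -0.1, 6.6]
width: 0.0316
gripper_force: 20.0
```

Contact. I'll release, lift and move aside.

```bash
python3 -m creep '[[[0,0,0,0,0,0,0.3],[0,0,0,0,0,0,0.3],[0,0,0,0,0,0,0.3],[0,0,10,0,0,0,0.3],[0,0,30,0,0,0,0.4],[0,0,35,0,0,0,0.4],[0,0,35,0,0,0,0.4],[0,0,35,0,0,0,0.4],[0,-35,0,0,0,0,0.4],[0,-35,0,0,0,0,0.4],[0,-35,0,0,0,0,0.4],[0,-35,0,0,0,0,0.4],[0,-35,0,0,0,0,0.4],[0,-35,0,0,0,0,0.4],[0,-35,0,0,0,0,0.4],[0,0,0,0,0,0,0.4],[0,0,0,0,0,0,0.4]]]'; python3 - <<'E'
from h import *
a=cams.snapshot("scene")["color"][80:330,180:580,::-1]
cv2.imwrite("pics/fin.png",cv2.resize(a,(800,500),interpolation=cv2.INTER_CUBIC))
E
```

```text
time: 28.5
tcp_pos: [0.5171, -0.2129, 0.2388]
tcp_rot: [0.0, 0.233, 0.972, 0.0]
wrist_force: [-0.1, 0.3, 0.2]
width: 0.0643
gripper_force: 0.0
```

View pics/fin.png

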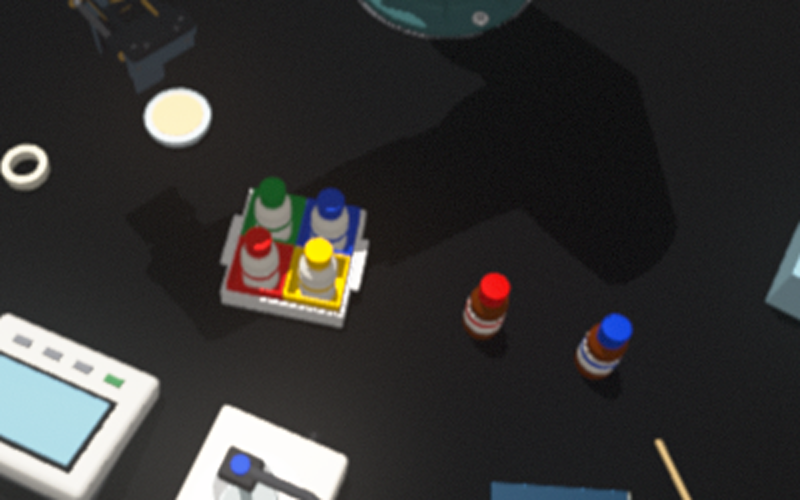

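All four white bottles stand in their matching cups: caps at green (272,192), blue (330,203), red (258,243) and yellow (319,250). The ambers are untouched at (487,305) and (603,345).

```bash
python3 -c "
from rig import ticket
print(ticket.job_done())"
```

```text
the job is handed in; nothing more can be done
None
```

The four white bottles stand upright, fully down in the cups matching their cap colours; the two amber bottles were left where they stood, and the job was handed in at about 28.5 s.

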